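# Put the rock-panel easel on its leg and hold it upright

### The job

The model rock panel is lying back on its rest on the small hinged easel. While it still lies back, flip its folding leg down past centre until it is fully down, then take the bar along the panel's top in the gripper, bring the panel upright (square to its base board) and finish still gripping the bar and holding the panel there, because it tips back when let go. Leave the other things on the bench where they are.

Things in the scene. Friction and masses are not known exactly. Their poses are not given: they have to be found in the camera images.
- stand: The easel's plywood base board, 260 x 260 x 12 mm, flat and fixed on the table. Origin: centre of its underside; z up. The panel's hinge line runs along the board's y axis, 30 mm above the table, straight over the origin. At yaw 0 its -x side faces the robot; the panel lies back towards +x and its folding leg is on the -x side.
- panel_hinge (a point): Middle of the hinge line at the panel's foot; its axes are the panel's: x square to the panel, y along the hinge, z up the panel. The panel (about 0.75 kg) is a wooden frame 200 mm wide (y), 16 mm thick, from 3 to 163 mm above the hinge, holding pale foam board, with a plaster rock face on its back reaching about 48 mm behind the panel's mid-plane.
- panel (a joint): Lean of the panel about the hinge line, rad: 0 = upright; positive = leaning back towards the board's +x. It starts lying back at +0.30, its stop, and falls back there when let go near upright (about 0.6 N at the bar holds it upright). Without the leg it would fall forward beyond about -0.15; with the leg down, the foot meets the base board there.
- handle: Round bar on top of the panel: a wooden sleeve 14 mm thick, 80 mm long along y, between two thin steel posts 46 mm either side of its middle, 35 mm clear above the frame. Origin: middle of the bar, on its axis, 205 mm from the hinge line in the panel's plane. The sleeve turns freely on its axis (y) up to 1.5 rad either way, so a gripper holding it need not tilt with the panel.
- leg_pivot (a point): The leg's pivot on the panel's front (-x) face: at x -26, y +70, z +105 mm from panel_hinge in the panel's axes, which are also its own. The rod lies 13 mm clear of the frame when folded.
- leg_foot (a point): Centre of the round rubber foot (18 mm in diameter) at the leg's free end, 118 mm from the pivot. The leg is a straight steel rod, 10 mm in diameter, from pivot to foot. Its axes turn with the leg.
- leg (a joint): Swing of the leg, rad. 0 = folded, rod level along the panel's front from the pivot towards -y. Growing: foot swings down and out; rod direction in panel axes = cos(q)*(0,-1,0) + sin(q)*(-0.408,0,-0.913). 1.85 = fully down on its stop. An over-centre spring pushes it back below about 0.9 and snaps it down above about 1.0; about 2 N near the foot moves it.
- bark: Loose bystander: piece of dark bark, 50 x 32 x 27 mm, lying on the base board behind the panel. Origin: centre of its underside.
- offcut: Loose bystander: pink foam block, 70 x 45 x 30 mm, beside the base board on its +y side. Origin: centre of its underside.
- marker: Loose bystander: fat pencil with a cap, 130 x 13 x 13 mm, beside the base board on its +y side. Origin: on its underside near its middle.
- knife: Loose bystander: black utility knife, 175 x 24 x 18 mm, beside the base board on its -y side. Origin: on its underside, middle of the grip.
- glue: Loose bystander: standing white glue bottle, 52 mm in diameter, 100 mm tall, off the base board near its back corner on its -y side. Origin: centre of its underside.
- track: Loose bystander: straight piece of model railway track, 160 x 32 x 8 mm, lying behind the base board. Origin: centre of its underside.

How it is judged:
On the way, in this order (a step that is already met when the one before it is completed fails the run):
1. the leg is flipped fully down while the panel still lies back (value of joint leg above 1.7 rad and value of joint panel above 0.15 rad), for 0.2 s.
2. the panel is upright, the bar held in the gripper (value of joint panel between -0.06 and 0.06 rad and value of joint leg above 1.7 rad and contact force between the fingers and handle above 1 N), for 0.3 s.
At the end, for the whole second after the job is handed in: The leg is fully down (joint leg above 1.7), the panel stands upright within 0.06 rad (about 3.5 degrees) and still, and the fingers are gripping the top bar (contact above 1 N, grasp point within 60 mm of the bar's middle) (all of step 2 and velocity of joint panel between -0.1 and 0.1 rad/s and distance between the grasp point and handle below 0.06 m); the arm keeps its last pose, push and grip.
It fails at once if a bystander is moved more than 25 mm (distance of any of bark, offcut, marker, knife, glue, track from where it was at the start of the episode above 0.025 m).
It also fails if it takes over 54 s, if anything falls off the work surface, if the arm or the gripper's body presses on something with over 40 N, if the wrist force passes 120 N, or if a joint passes its speed limit or range.

### The arm

A 6-joint arm with a two-finger parallel gripper is mounted at the origin on the work surface. World frame = base frame: x ahead of the robot, y to its left, z up, the work surface at z = 0. Lengths are in m, angles in rad, forces in N, time in s.
With the tool pointing down it reaches from about 0.3 to 0.875 m from the base axis. Payload 6.4 kg.
Tool frame: the origin (TCP) lies at the very end of the fingers, on their centre line; the grasp point (between the pads) lies behind it (arm.hold_point_z is the z of the grasp point in the tool frame, in m); z points along the fingers, y is the line along which they close (so a half turn about z gives the same grasp; the last joint's range is limited). The gripper opens to 88 mm and grips with 3 to 60 N. Pads are 18 mm wide; open, the fingers measure 123 mm over their backs; the gripper's body (75 mm by 187 mm) begins 45 mm behind the grasp point.
Start: joints at [1.028, 0.181, 1.607, -0, 1.354, -0.206], TCP at [0.19, 0.543, 0.2] pointing down, gripper open.
Joint ranges: [-2.99, 2.99], [-0.89, 2.07], [0.3, 2.58], [-1.14, 4.28], [0, 2.63], [-3.12, 3.12]. Speed limits (rad/s): [2.57, 2.57, 3.01, 3.14, 3.14, 3.14].

### API

Orientations are given as a unit quaternion [w, x, y, z].
In Python, from workcell import arm, get_image, camera_params gives the robot as it stands. The module is installed in compiled form; this text tells all that it offers.
- The arm moves only by the shell command python3 -m creep 'ROWS'. ROWS is text: rows parted by semicolons, each of 7 numbers parted by spaces: the opening, from 0 (shut) to 1 (fully open), then the shift along the tool's x, y, z in cm, then the turn, a rotation vector about the tool's x, y, z in rad. In form: claw x y z wx wy wz; .... A call has exactly 5 rows; each row is the pose to reach, as a shift and turn from the pose commanded when the call began, along the tool's axes at that moment; what a row does not reach only later rows make up. A row lasts 1/12 s, in which the tool goes at most 41.7 mm and 7.16 degrees, less where a joint would pass 70% of its speed; a pose out of reach is approached as far as the arm can. A call with a gripper value outside its range is refused whole. The fingers move at their own pace and stop on an object; the grip force is fixed at half the most. Time passes only in rows, so rows that repeat a pose let the fingers close, or fill a call up. It gives the time, the measured TCP pose, the force, the opening and the grip force at its end, in the units of the state.
- arm.read_state(): the state, without advancing time (a new reading comes with each control period).
- get_image(name): name is "side" or "top" or "wrist"; returns the picture (480x640x3 uint8, red, green, blue); there is no depth.
- camera_params(name): a dict with "mtx" (3x3 intrinsics, pixels), "world_from_camera" (4x4, takes a point from camera to world coordinates). Camera axes: x right, y up, looking along -z (the intrinsics and any distortion apply to the point x, -y, -z); pixel columns grow to the right and rows downward; lengths in m; the calibration is good to about 2 mm. The wrist camera is an equidistant fisheye: a pixel r from the principal point sees the ray r / f radians off the axis. A picture is of the moment at which its call begins: read the wrist's pose just before it. camera_params takes no time and is no camera call; for the wrist camera it gives the pose at the moment of the call.
- arm.finish_job(): hands the job in; it is judged then, once.
The state is a dict: "clock": time; "joint_positions": joint angles; "joint_vel": joint speeds; "effort": joint torques, N m; "ee_pos": TCP position; "orientation": TCP orientation; "wrist_force": force on the tool from outside, world axes, zero at the start; "wrist_torque": the same for the moment, N m; "width": opening from 0.0 (shut) to 1.0 (fully open); "grasp_force": force on a finger pad.
Only numpy, scipy, OpenCV 4.12 (cv2) and the standard library are available. Lean on these libraries where they do the work, as an engineer would, in place of code of your own. Each camera call takes 0.05 s, during which the arm holds its last target. There are 200 camera calls.

## Working session

There is one attempt and no reset: what is moved stays moved. The work goes in short steps, Python scripts to look and compute and a shell command to move; the robot and the scene stay as the last step left them, time stands still between calls to the robot, and variables do not carry over. Pictures are saved under pics/ and viewed, at most 10 in all, crops included, and the job is handed in when it is done.

```bash
mkdir -p pics; python3 - <<'E'
from workcell import arm,get_image,camera_params
import cv2,numpy as np
s=arm.read_state();print(s['clock'],s['ee_pos'],s['orientation'],s['wrist_force'],arm.hold_point_z)
for n in("side","top"):
    cv2.imwrite(f'pics/{n}0.png',get_image(n)[:,:,::-1]);p=camera_params(n);print(n,{k:np.round(v,4).tolist() if not isinstance(v,str) else v for k,v in p.items()})
E
```

```text
0.0 [0.18968581 0.54217289 0.19873422] [-3.07408627e-04  1.67595718e-01  9.85855430e-01 -8.07472641e-04] [-0.28729595 -0.4002712   0.01518211] -0.0187
side {'mtx': [[509.8029, 0.0, 316.2773], [0.0, 509.8029, 236.7097], [0.0, 0.0, 1.0]], 'world_from_camera': [[-0.9206, 0.2121, -0.3279, 0.1782], [-0.3898, -0.5501, 0.7385, 0.9852], [-0.0238, 0.8077, 0.5891, 0.8838], [0.0, 0.0, 0.0, 1.0]]}
top {'mtx': [[444.0452, 0.0, 310.2951], [0.0, 444.0452, 235.3734], [0.0, 0.0, 1.0]], 'world_from_camera': [[-0.0026, 0.9946, -0.1035, 0.4845], [-0.9995, 0.0008, 0.0328, 0.0576], [0.0327, 0.1036, 0.9941, 1.1193], [0.0, 0.0, 0.0, 1.0]]}
```

View pics/side0.png

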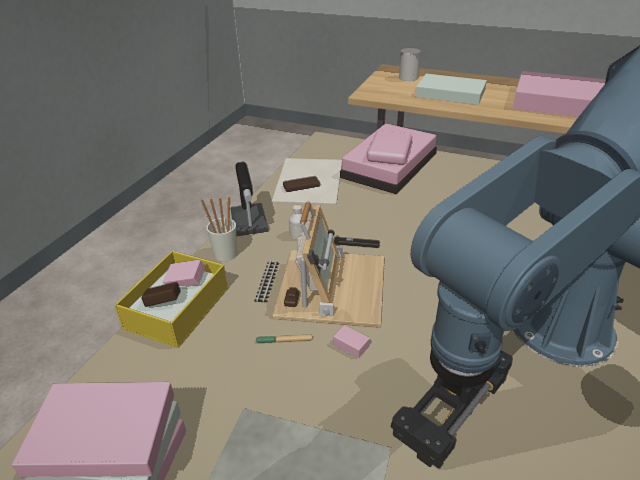

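View pics/top0.png

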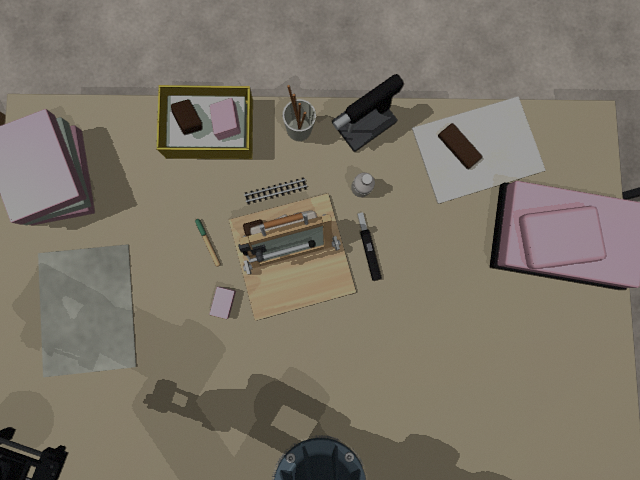

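The top picture shows the board with corners at about (230,218), (329,195), (356,292) and (257,319), the panel leaning away from the robot, and the leg folded across its front. I'll enlarge both views.

```bash
python3 - <<'E'
import cv2,numpy as np
a=cv2.imread('pics/top0.png')[185:330,220:390];b=cv2.imread('pics/side0.png')[190:335,250:400]
a=cv2.resize(a,(680,580),interpolation=cv2.INTER_CUBIC);b=cv2.resize(b,(600,580),interpolation=cv2.INTER_CUBIC)
cv2.imwrite('pics/topc.png',a);cv2.imwrite('pics/sidec.png',b)
E
```

```text
(no output)
```

View pics/topc.png

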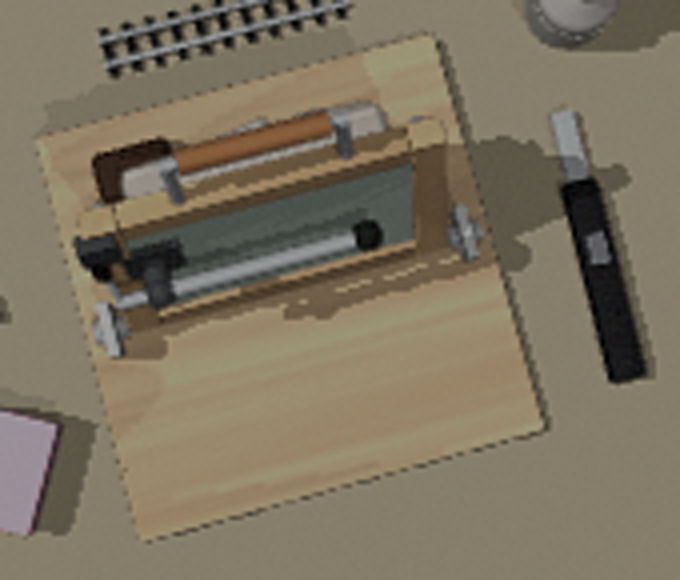

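View pics/sidec.png

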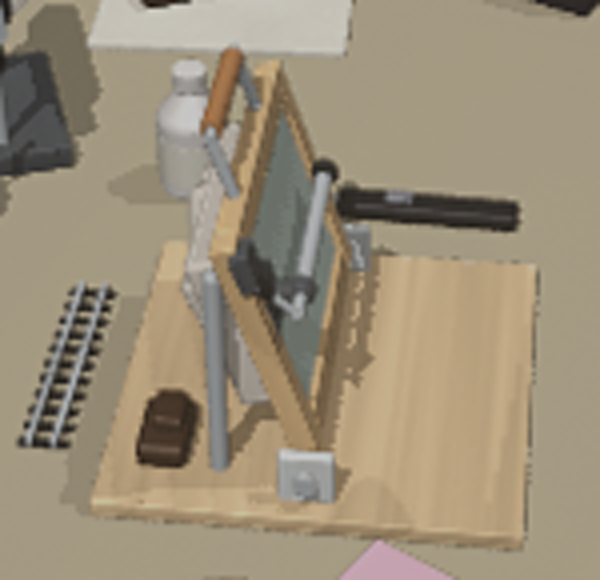

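Top crop: board corners (40,140), (435,35), (548,430), (145,540); foot (368,235); bar middle (253,140). Side crop: foot (326,170), bar middle (221,92), corners (537,265), (522,540), (93,502). I'll fit the stand pose to these.

```bash
cat > h.py <<'E'
import numpy as np
from scipy.spatial.transform import Rotation as R
from workcell import arm,get_image,camera_params
def proj(n,P):
    c=camera_params(n);T=np.linalg.inv(c['world_from_camera']);p=T[:3,:3]@P+T[:3,3]
    v=c['mtx']@np.array([p[0],-p[1],-p[2]]);return v[:2]/v[2]
def panel(v,th): # panel axes-> stand
    return R.from_euler('y',th).apply(v)+[0,0,.03]
def leg(q,r=.118):
    d=np.cos(q)*np.array([0,-1,0])+np.sin(q)*np.array([-.408,0,-.913])
    return np.array([-.026,.07,.105])+r*d
def W(v,S): return R.from_euler('z',S[2]).apply(v)+[S[0],S[1],0]
def tool():
    s=arm.read_state();q=np.array(s['orientation']);return s,np.array(s['ee_pos']),R.from_quat(q[[1,2,3,0]])
E
python3 - <<'E'
from h import *
from scipy.optimize import least_squares
t=lambda u:np.array(u)/4+[220,185]
s=lambda u:np.array(u)/4+[250,190]
h=.13;z=.012
foot=panel(leg(0),.3);bar=panel([0,0,.205],.3)
obs=[('top',t((40,140)),[h,h,z]),('top',t((435,35)),[h,-h,z]),('top',t((548,430)),[-h,-h,z]),('top',t((145,540)),[-h,h,z]),('top',t((368,235)),foot),('top',t((253,140)),bar),
('side',s((326,170)),foot),('side',s((221,92)),bar),('side',s((537,265)),[-h,-h,z]),('side',s((522,540)),[-h,h,z]),('side',s((93,502)),[h,h,z])]
f=lambda S:np.concatenate([proj(n,W(np.array(P),S))-u for n,u,P in obs])
r=least_squares(f,[.5,.04,.2],x_scale=[.1,.1,.1]);S=r.x
print(S.round(4),r.fun.reshape(-1,2).round(1).tolist())
open('S.txt','w').write(' '.join(map(str,S)))
for q in (0,.3,.6,.9,1.2,1.85):print(q,W(panel(leg(q),.3),S).round(3), W(panel(leg(q,.08),.3),S).round(3))
for th in(.3,.2,.1,0):print(th,W(panel([0,0,.205],th),S).round(4))
for n,p in dict(bark=(0,0)).items():pass
E
```

```text
[0.5477 0.0653 0.2661] [[-1.1, -0.2], [-0.0, -0.5], [-0.1, 0.3], [-1.0, 1.3], [0.4, 0.8], [0.8, 1.3], [-0.7, 0.0], [-0.1, -0.4], [-0.6, -0.9], [0.0, -1.3], [-1.5, -0.5]]
0 [0.566 0.021 0.138] [0.556 0.057 0.138]
0.3 [0.543 0.02  0.112] [0.54  0.057 0.12 ]
0.6 [0.518 0.029 0.088] [0.524 0.063 0.104]
0.9 [0.496 0.048 0.069] [0.508 0.076 0.091]
1.2 [0.477 0.074 0.055] [0.495 0.094 0.082]
1.85 [0.455 0.146 0.053] [0.481 0.142 0.08 ]
0.3 [0.6062 0.0812 0.2258]
0.2 [0.587  0.076  0.2309]
0.1 [0.5675 0.0707 0.234 ]
0 [0.5477 0.0653 0.235 ]
```

```bash
cat >> h.py <<'E'
S=np.array([float(x) for x in open('S.txt').read().split()])
def target_rot(a=0.): # tool z down, tool y along panel y, body leaning to stand -x by a
    y=np.array([0,1,0]);z=np.array([np.sin(a),0,-np.cos(a)]);x=np.cross(y,z)
    return R.from_euler('z',S[2])*R.from_matrix(np.array([x,y,z]).T)
def go(p,rot):
    s,e,r=tool();d=r.inv().apply(np.array(p)-e)*100
    print('t',round(s['clock'],2),'shift',d.round(2),'rv',(r.inv()*rot).as_rotvec().round(3),'F',np.round(s['wrist_force'],1))
def corner(q,r=.095,dx=-.002,gap=0): # TCP (world) with +y lower corner resting on rod
    t=np.sin(q)*np.array([0,1,0])+np.cos(q)*np.array([-.408,0,-.913])
    off=.005+(.004 if q<.2 else 0)+gap
    return W(panel(leg(q,r)-off*t,.3)+np.array([dx,-.0175,0]),S)
E
python3 - <<'E'
from h import *
p=corner(0)
print(p);go([.50,.06,.29],target_rot())
for q in(0,.3,.6,.9,1.2,1.5):print(q,(target_rot().inv().apply(corner(q)-p)*100).round(2))
E
```

```text
[0.56866086 0.02696521 0.14475871]
t 0.1 shift [-45.22 -35.28  -9.08] rv [-0.001 -0.001 -0.603] F [-0.2 -0.2  0.2]
0 [0. 0. 0.]
0.3 [2.13 0.28 2.43]
0.6 [3.86 1.38 4.4 ]
0.9 [5.3  3.2  6.04]
1.2 [6.31 5.59 7.2 ]
1.5 [6.82 8.33 7.77]
```

```bash
python3 -m creep '0 0 0 -4 0 0 -0.1; 0 -4 -2 -7 0 0 -0.22; 0 -7 -4 -9 0 0 -0.34; 0 -10 -6.5 -9 0 0 -0.46; 0 -13 -9 -9 0 0 -0.58' && python3 -c "
from h import *
go([.50,.04,.29],target_rot())"
```

```text
clock: 0.52
ee_pos: [0.2778, 0.4251, 0.2912]
orientation: [0.001, -0.116, 0.993, 0.001]
wrist_force: [1.3, 0.5, -0.0]
width: 0.643
grasp_force: 0.0
t 0.52 shift [-12.73 -42.6    0.09] rv [ 0.001  0.003 -0.033] F [ 1.3  0.5 -0. ]
```

```bash
python3 -m creep '0 -1 -4 0 0 0 -0.03; 0 -2 -8 0 0 0 -0.03; 0 -3.3 -12 0 0 0 -0.03; 0 -4.5 -16 0 0 0 -0.03; 0 -6 -20 0 0 0 -0.03' && python3 -m creep '0 -1.2 -4 0 0 0 0; 0 -2.4 -8 0 0 0 0; 0 -3.6 -12 0 0 0 0; 0 -4.8 -16 0 0 0 0; 0 -6 -20 0 0 0 0' && python3 -c "
from h import *
go(corner(0)+[0,0,.06],target_rot());go(corner(0)+[0,0,.012],target_rot())"
```

```text
clock: 0.93
ee_pos: [0.3792, 0.2437, 0.2892]
orientation: [-0.0, -0.128, 0.992, 0.0]
wrist_force: [0.5, 0.7, 0.8]
width: 0.267
grasp_force: 0.0
clock: 1.35
ee_pos: [0.4881, 0.0657, 0.2891]
orientation: [-0.0, -0.128, 0.992, 0.0]
wrist_force: [0.2, 0.9, 1.2]
width: 0.007
grasp_force: 0.0
t 1.35 shift [-6.82 -5.79  8.44] rv [ 0.   -0.   -0.01] F [0.2 0.9 1.2]
t 1.35 shift [-6.82 -5.79 13.24] rv [ 0.   -0.   -0.01] F [0.2 0.9 1.2]
```

```bash
python3 -m creep '0 0 -3 0 0 0 -0.01; 0 -2 -5.8 2 0 0 -0.01; 0 -4.5 -5.8 5 0 0 -0.01; 0 -6.8 -5.8 8.4 0 0 -0.01; 0 -6.8 -5.8 8.4 0 0 -0.01' && python3 -m creep '0 0 0 2.5 0 0 0; 0 0 0 4 0 0 0; 0 0 0 4 0 0 0; 0 0 0 4 0 0 0; 0 0 0 4 0 0 0' && python3 - <<'E'
from h import *
import cv2
go(corner(0),target_rot())
a=get_image('side')[170:330,230:400,::-1]; b=get_image('wrist')[:,:,::-1]
cv2.imwrite('pics/s1.png',np.hstack([cv2.resize(a,(400,376)),cv2.resize(b,(400,376),interpolation=cv2.INTER_AREA)]))
E
```

```text
clock: 1.77
ee_pos: [0.566, 0.029, 0.1955]
orientation: [-0.007, -0.132, 0.991, 0.002]
wrist_force: [-1.4, 0.6, -1.2]
width: 0.007
grasp_force: 0.0
clock: 2.18
ee_pos: [0.5687, 0.0288, 0.1671]
orientation: [0.001, -0.133, 0.991, -0.0]
wrist_force: [0.4, -0.4, -0.0]
width: 0.006
grasp_force: 0.0
t 2.18 shift [ 0.06 -0.17  2.23] rv [-0.001  0.002  0.   ] F [ 0.4 -0.4 -0. ]
```

View pics/s1.png

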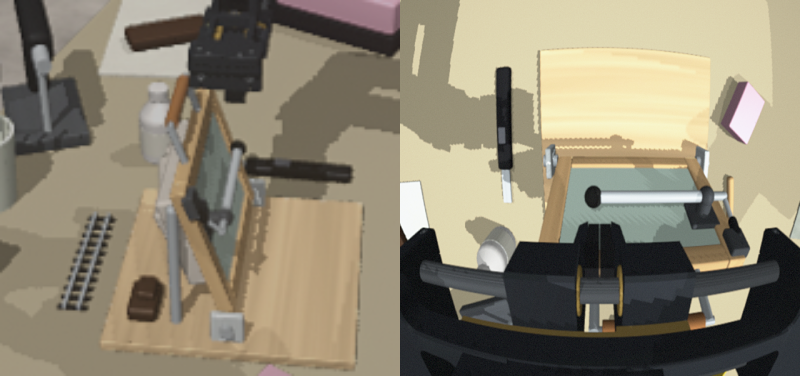

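Side view: fingertip at (237,98) and foot at (238,148). That looks higher than I expected, so I'll compare with the predicted projections.

```bash
python3 - <<'E'
from h import *
s,e,r=tool()
f=lambda P:((proj('side',P)-[230,170])*[400/170,376/160]).round(0)
print(e,'tcp',f(e),[f(e+r.apply(v)) for v in([.009,.017,0],[.009,-.017,0],[-.009,.017,0])],'foot',f(W(panel(leg(0),.3),S)))
E
```

```text
[0.56908724 0.02869437 0.16743559] tcp [232. 128.] [array([238., 138.]), array([242., 119.]), array([221., 137.])] foot [237. 147.]
```

```bash
python3 - <<'E'
from h import *
import cv2
a=get_image('side')[165:245,290:370,::-1]
cv2.imwrite('pics/s2.png',cv2.resize(a,(560,560),interpolation=cv2.INTER_CUBIC))
s,e,r=tool();f=lambda P:((proj('side',P)-[290,165])*7).round(0)
print(e,f(e),f(e-r.apply([0,0,.064])))
E
```

```text
[0.5690064  0.02871564 0.16723571] [269. 416.] [268. 262.]
```

View pics/s2.png

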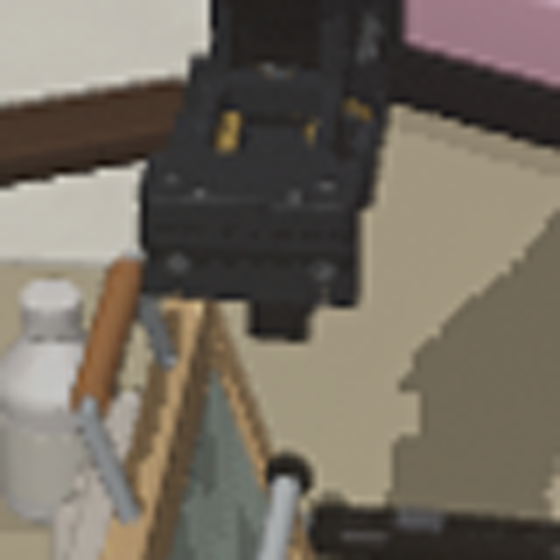

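The fingertip is at (280,335) but the reported TCP projects to (269,416), so I'll check the top view and the initial frame before pushing.

```bash
python3 - <<'E'
from h import *
import cv2
s,e,r=tool()
def mark(img,n,P,k,o):
    u=(proj(n,P)-o)*k; cv2.drawMarker(img,tuple(int(x) for x in u),(0,0,255),cv2.MARKER_CROSS,10,1)
o=[370,330];a=cv2.resize(cv2.imread('pics/side0.png')[330:480,370:530],None,fx=2.5,fy=2.5)
e0=np.array([.1897,.5422,.1987]);y0=np.array([.330,.944,0])
for P in(e0,e0+.044*y0,e0-.044*y0,e0+[0,0,.064]+.093*y0,e0+[0,0,.064]-.093*y0):mark(a,'side',P,2.5,o)
o=[250,170];b=cv2.resize(np.ascontiguousarray(get_image('top')[170:320,250:410,::-1]),None,fx=2.5,fy=2.5)
for v in([0,0,0],[0,.0935,-.064],[0,-.0935,-.064]):mark(b,'top',e+r.apply(v),2.5,o)
cv2.imwrite('pics/s3.png',np.hstack([a,b]))
print(s['joint_positions'])
E
```

```text
[-1.57832675e-01  1.97474070e-01  1.65527790e+00 -1.74990127e-05
  1.28583547e+00 -1.99509065e+00]
```

View pics/s3.png

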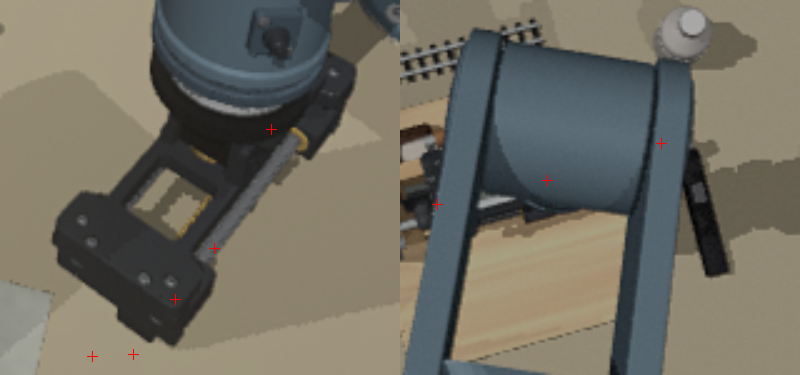

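```bash
python3 - <<'E'
from h import *
c=camera_params('wrist');M=np.array(c['mtx']);s,e,r=tool()
T=np.linalg.inv(c['world_from_camera'])
def pw(P):
    p=T[:3,:3]@P+T[:3,3];p=p*[1,-1,-1];th=np.arctan2(np.hypot(p[0],p[1]),p[2]);a=np.arctan2(p[1],p[0])
    return (M[:2,2]+M[0,0]*th*np.array([np.cos(a),np.sin(a)]))*[400/640,376/480]+[400,0]
print(M[0].tolist(),'cam in tool',r.inv().apply(np.array(c['world_from_camera'])[:3,3]-e).round(3))
for n,P in dict(foot=W(panel(leg(0),.3),S),piv=W(panel(leg(0,0),.3),S),c1=W([-.13,-.13,.012],S),c2=W([-.13,.13,.012],S),tcp=e,fx=e+r.apply([.009,0,0]),barL=W(panel([0,-.046,.205],.3),S),barR=W(panel([0,.046,.205],.3),S)).items():print(n,pw(P).round())
print('side base',proj('side',np.zeros(3)),proj('top',np.zeros(3)))
for v in ([0,.0935,-.064],[.0375,.0935,-.064],[.0375,-.0935,-.064],[0,0,-.0187]):print(((proj('side',e+r.apply(v))-[290,165])*7).round())
E
```

```text
[371.64829954431775, 0.0, 318.8880266090703] cam in tool [ 0.075 -0.    -0.186]
foot [592. 192.]
piv [705. 192.]
c1 [539.  47.]
c2 [710.  55.]
tcp [600. 212.]
fx [600. 199.]
barL [593. 326.]
barR [709. 316.]
side base [560.09932994 326.54376767] [319.56893543 484.7839176 ]
[235. 419.]
[351. 425.]
[401. 130.]
[269. 373.]
```

The wrist view agrees with the stand pose: the foot is predicted at (592,192) and seen at (593,196). So the kinematics are right, but the fingers look about 3 cm shorter than the stated TCP. I'll find contact by force.

```bash
python3 -m creep '0 0.5 0 1 0 0 0; 0 0.5 0 1.7 0 0 0; 0 0.5 -0.1 2.2 0 0 0; 0 0.5 -0.1 2.4 0 0 0; 0 0.5 -0.1 2.5 0 0 0' ; python3 - <<'E'
from h import *
go(corner(0),target_rot())
E
```

```text
clock: 2.8
ee_pos: [0.563, 0.0265, 0.1393]
orientation: [-0.001, -0.133, 0.991, 0.0]
wrist_force: [0.1, -0.7, -0.4]
width: 0.005
grasp_force: 0.0
t 2.8 shift [-0.56 -0.1  -0.54] rv [ 0.001 -0.001  0.   ] F [ 0.1 -0.7 -0.4]
```

```bash
python3 - <<'E'
from h import *
import cv2
c=camera_params('wrist');M=np.array(c['mtx']);s,e,r=tool();T=np.linalg.inv(c['world_from_camera'])
def pw(P):
    p=T[:3,:3]@P+T[:3,3];p=p*[1,-1,-1];th=np.arctan2(np.hypot(p[0],p[1]),p[2]);a=np.arctan2(p[1],p[0])
    return M[:2,2]+M[0,0]*th*np.array([np.cos(a),np.sin(a)])
w=np.ascontiguousarray(get_image('wrist')[200:440,190:450,::-1]);w=cv2.resize(w,None,fx=1.7,fy=1.7)
a=get_image('side')[185:265,290:370,::-1];a=cv2.resize(a,(342,408),interpolation=cv2.INTER_CUBIC)
cv2.imwrite('pics/s4.png',np.hstack([w,a]))
for z in(0,-.01,-.02,-.03,-.04,-.06):print(z,[((pw(e+r.apply([x,0,z]))-[190,200])*1.7).round().tolist() for x in(.009,-.009)])
E
```

```text
0 [[220.0, 92.0], [220.0, 145.0]]
-0.01 [[220.0, 104.0], [220.0, 158.0]]
-0.02 [[220.0, 116.0], [220.0, 173.0]]
-0.03 [[220.0, 130.0], [220.0, 189.0]]
-0.04 [[220.0, 145.0], [220.0, 207.0]]
-0.06 [[220.0, 182.0], [220.0, 248.0]]
```

View pics/s4.png

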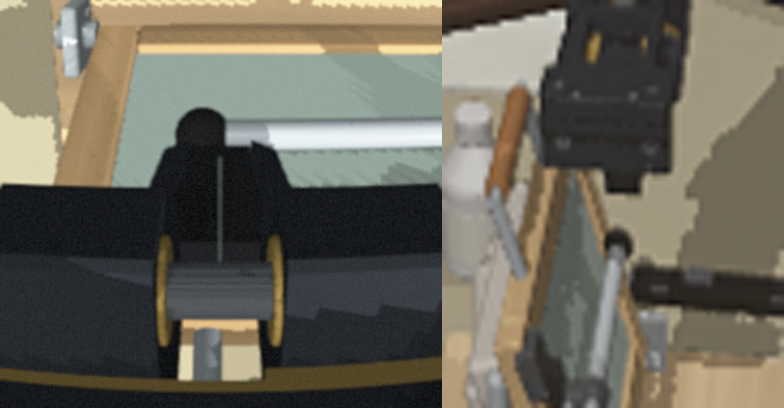

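Wrist crop: the finger's front edge is at row 143, which puts the tip about 38 mm behind the stated TCP. The side view also puts it about 40 mm short. I'll check whether the whole gripper is offset.

```bash
python3 - <<'E'
from h import *
c=camera_params('wrist');M=np.array(c['mtx']);s,e,r=tool();T=np.linalg.inv(c['world_from_camera'])
def pw(P):
    p=T[:3,:3]@P+T[:3,3];p=p*[1,-1,-1];th=np.arctan2(np.hypot(p[0],p[1]),p[2]);a=np.arctan2(p[1],p[0])
    return ((M[:2,2]+M[0,0]*th*np.array([np.cos(a),np.sin(a)])-[190,200])*1.7).round()
for z in(-.064,-.084,-.104):print(z,pw(e+r.apply([.0375,-.05,z])),pw(e+r.apply([.0375,-.0935,z])))
for z in(-.03,-.035,-.04,-.045):print(z,[pw(e+r.apply([.009,y,z])) for y in(-.0175,.0175)])
E
```

```text
-0.064 [-15.  65.] [-178.   65.]
-0.084 [-51.  97.] [-228.   93.]
-0.104 [-99. 140.] [-287.  129.]
-0.03 [array([155., 130.]), array([285., 129.])]
-0.035 [array([154., 137.]), array([287., 137.])]
-0.04 [array([152., 145.]), array([289., 145.])]
-0.045 [array([150., 153.]), array([291., 153.])]
```

```bash
python3 -m creep '0 -0.3 0 1 0 0 0; 0 -0.3 0 2 0 0 0; 0 -0.3 0 2.4 0 0 0; 0 -0.3 0 2.7 0 0 0; 0 -0.3 0 2.7 0 0 0' |egrep 'clock|ee|force'; python3 -m creep '0 0 0 0.2 0 0 0; 0 0 0 0.4 0 0 0; 0 0 0 0.6 0 0 0; 0 0 0 0.8 0 0 0; 0 0 0 0.8 0 0 0' |egrep 'clock|ee|force'
```

```text
clock: 3.32
ee_pos: [0.5656, 0.0275, 0.112]
wrist_force: [0.1, -0.7, 1.1]
grasp_force: 0.0
clock: 3.73
ee_pos: [0.5657, 0.0269, 0.1055]
wrist_force: [-3.3, -1.8, 5.7]
grasp_force: 2.8
```

Contact is felt at a TCP z of about 0.108, so the tip is 39 mm short of the stated TCP. Now I'll plan the swing with that offset.

```bash
sed -i 's/-.0175,0\]),S)/-.012,-.039]),S)/' h.py; python3 - <<'E'
from h import *
for q in(0,.15,.3,.45,.6,.75,.9,1.05,1.2,1.35,1.5):
    s,e,r=tool();print(q,(r.inv().apply(corner(q)-e)*100).round(2))
E
```

```text
0 [-0.29  0.48 -0.02]
0.15 [0.65 0.46 1.05]
0.3 [1.84 0.76 2.41]
0.45 [2.73 1.21 3.42]
0.6 [3.56 1.86 4.38]
0.75 [4.32 2.7  5.25]
0.9 [5.   3.69 6.02]
1.05 [5.56 4.83 6.67]
1.2 [6.01 6.08 7.18]
1.35 [6.33 7.42 7.55]
1.5 [6.52 8.82 7.76]
```

```bash
python3 -m creep '0 0.3 0.3 0.6 0 0 0; 0 0.8 0.4 1.3 0 0 0; 0 1.4 0.6 2 0 0 0; 0 2.1 0.9 2.7 0 0 0; 0 2.7 1.2 3.4 0 0 0' |egrep 'clock|ee|force'; python3 -m creep '0 0.4 0.3 0.5 0 0 0; 0 0.8 0.6 1 0 0 0; 0 1.2 1.1 1.4 0 0 0; 0 1.6 1.5 1.8 0 0 0; 0 1.6 1.5 1.8 0 0 0' |egrep 'clock|ee|force'; python3 - <<'E'
from h import *
import cv2
s,e,r=tool()
for q in(.6,.75,.9,1.05,1.2,1.35,1.5):print(q,(r.inv().apply(corner(q)-e)*100).round(2))
w=cv2.resize(get_image('wrist')[100:400,150:490,::-1],(400,353))
a=get_image('side')[185:285,280:380,::-1];a=cv2.resize(a,(353,353),interpolation=cv2.INTER_CUBIC)
cv2.imwrite('pics/s5.png',np.hstack([w,a]))
E
```

```text
clock: 4.15
ee_pos: [0.5364, 0.0321, 0.0704]
wrist_force: [0.3, 1.3, 2.1]
grasp_force: 0.8
clock: 4.57
ee_pos: [0.516, 0.043, 0.0521]
wrist_force: [0.9, 0.1, -0.6]
grasp_force: 0.2
0.6 [-0.8  -1.   -0.97]
0.75 [-0.03 -0.17 -0.1 ]
0.9 [0.64 0.82 0.67]
1.05 [1.2  1.96 1.32]
1.2 [1.65 3.21 1.84]
1.35 [1.97 4.55 2.2 ]
1.5 [2.15 5.95 2.42]
```

View pics/s5.png

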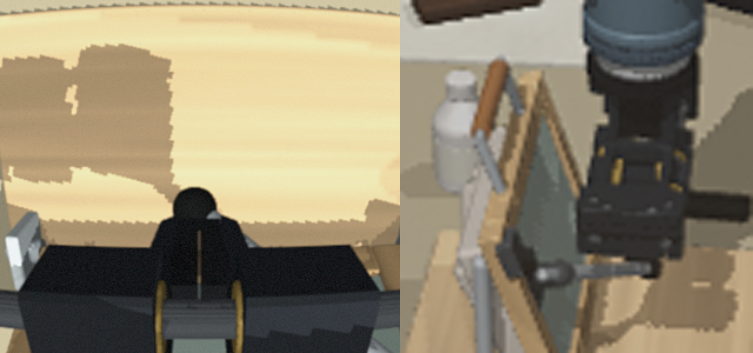

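The leg is following the finger: the foot is at (655,268) in the side half, just beyond the tip. I'll continue past centre.

```bash
python3 -m creep '0 0.4 0.5 0.4 0 0 0; 0 0.7 1 0.8 0 0 0; 0 1.0 1.6 1.1 0 0 0; 0 1.3 2.3 1.4 0 0 0; 0 1.5 3 1.7 0 0 0' |egrep 'clock|ee|force'; python3 -m creep '0 0.2 0.7 0.2 0 0 0; 0 0.3 1.4 0.4 0 0 0; 0 0.5 2.2 0.5 0 0 0; 0 0.6 3 0.6 0 0 0; 0 0.6 3 0.6 0 0 0' |egrep 'clock|ee|force';  python3 - <<'E'
from h import *
import cv2
a=get_image('side')[185:285,280:380,::-1];a=cv2.resize(a,(500,500),interpolation=cv2.INTER_CUBIC)
cv2.imwrite('pics/s6.png',a)
s,e,r=tool()
f=lambda P:((proj('side',P)-[280,185])*5).round()
for q in(0,.6,.9,1.2,1.5,1.85):print(q,f(W(panel(leg(q),.3),S)),f(W(panel(leg(q,.06),.3),S)),(r.inv().apply(corner(q)-e)*100).round(2))
# bright/dark check of foot/rod pixels
E
```

```text
clock: 5.08
ee_pos: [0.4945, 0.0678, 0.0358]
wrist_force: [-0.5, -0.1, 0.3]
grasp_force: 0.0
clock: 5.5
ee_pos: [0.4808, 0.0958, 0.0301]
wrist_force: [-0.1, -0.3, 0.1]
grasp_force: 0.0
0 [254. 238.] [241. 307.] [-6.61 -8.34 -7.55]
0.6 [337. 347.] [284. 365.] [-2.75 -6.96 -3.15]
0.9 [366. 409.] [300. 398.] [-1.32 -5.13 -1.51]
1.2 [384. 471.] [309. 430.] [-0.3  -2.74 -0.35]
1.5 [389. 527.] [311. 458.] [ 0.2  -0.    0.23]
1.85 [378. 580.] [303. 484.] [0.08 3.31 0.1 ]
```

View pics/s6.png

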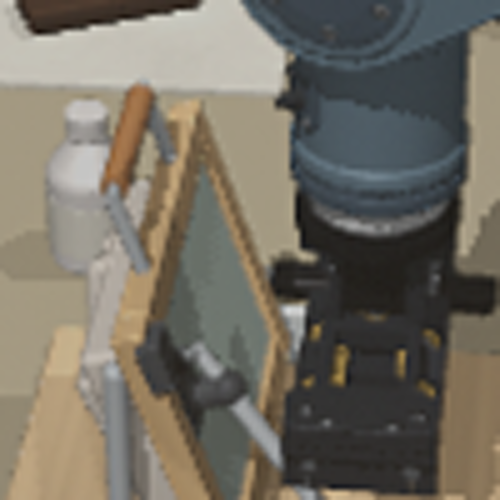

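The rod now runs from the hub at (220,385) towards (280,462), which matches the leg being fully down, and the force is zero. Retracting and turning for the bar.

```bash
python3 -m creep '0 0.5 -1 -1 0 0 0; 0 1 -2 -4 0 0 0; 0 1.5 -2 -8 0 0 0; 0 1.5 -2 -12 0 0 0; 0 1.5 -2 -16 0 0 0' |egrep 'clock|ee|force'; python3 -m creep '1 0 0 -4 0 0 0.1; 1 0 0 -7 0 0 0.22; 1 0 0 -9 0 0 0.34; 1 0 0 -9 0 0 0.46; 1 0 0 -9 0 0 0.58' |egrep 'clock|ee|force';  python3 - <<'E'
from h import *
S0=target_rot();R2=S0*R.from_euler('z',np.pi/2)
go(W(panel([0,0,.205],.3),S)+[0,0,.03],R2)
a=get_image('side')
import cv2
g=cv2.cvtColor(a,cv2.COLOR_RGB2GRAY)
for q in(1.5,1.7,1.85):
  u=proj('side',W(panel(leg(q),.3),S));print(q,u.round(1),g[int(round(u[1]))-1:int(round(u[1]))+2,int(round(u[0]))-1:int(round(u[0]))+2].mean())
np.set_printoptions(linewidth=200);print(g[288:312:1,346:366])
E
```

```text
clock: 5.97
ee_pos: [0.4722, 0.0707, 0.1922]
wrist_force: [0.6, -0.5, -0.0]
grasp_force: 0.0
clock: 6.38
ee_pos: [0.4739, 0.0708, 0.2828]
wrist_force: [-0.1, 1.1, -0.5]
grasp_force: 0.0
t 6.38 shift [-12.21   5.15   2.76] rv [0.003 0.004 0.985] F [-0.1  1.1 -0.5]
1.5 [357.9 290.4] 167.11111111111111
1.7 [357.  296.8] 148.66666666666666
1.85 [355.5 300.9] 50.44444444444444
[[163 148 141 169 169 168 164 163 163 165 166 168 167 165 166 163 161 160 161 160]
 [166 160 142 134 171 169 163 162 164 165 166 168 168 166 166 163 161 161 161 160]
 [159 166 157 144 156 169 163 161 164 165 166 168 167 166 166 163 161 161 161 160]
 [146 163 166 156 152 169 163 161 164 165 166 168 167 166 166 162 161 161 161 160]
 [139 150 165 164 151 141 165 163 164 166 166 168 167 165 165 163 161 161 161 160]
 [162 126 155 166 161 145 134 165 166 166 168 169 167 166 164 162 161 161 161 161]
 [168 129 138 158 167 160 138 127 168 166 168 169 167 166 164 161 161 161 161 161]
 [173 157 119 142 161 166 155 138 146 168 169 169 168 166 163 161 161 161 161 161]
 [172 167 154 132 147 164 166 153 131 138 171 170 168 166 164
[... 567 characters left out ...]
43  55 100 128 135 165 164 161 163]
 [166 165 166 169 163 164 157 116  32  38  39  44  80 115 113 114 136 166 162 163]
 [165 165 166 167 162 163 165 165 156 123  94 113 115 117 112 112 113 134 163 163]
 [165 165 168 167 162 163 165 167 168 160 114 120 118 115 112 111 124 160 162 163]
 [165 165 167 165 161 163 165 166 167 169 157 116 115 114 111 109 125 166 162 162]
 [165 165 168 164 161 163 165 166 166 170 170 155 112 110 122 157 158 164 161 163]
 [164 165 168 165 161 163 165 166 166 169 170 168 160 157 156 163 163 163 161 162]
 [163 166 168 164 162 163 166 166 166 169 169 168 166 163 161 161 162 162 161 163]
 [158 165 169 164 163 164 166 166 166 170 169 167 165 162 160 161 163 162 163 163]]
```

The foot blob is centred at (355,301), matching leg = 1.85. The leg is down, so on to the bar.

```bash
python3 -m creep '1 -2.4 1 0 0 0 0.12; 1 -5 2 0 0 0 0.24; 1 -7.5 3 0 0 0 0.36; 1 -10 4 0 0 0 0.48; 1 -12.2 5.2 1 0 0 0.6' |egrep 'clock|ee|force'; python3 -m creep '1 0 0 0.5 0 0 0.12; 1 0 0 1 0 0 0.24; 1 0 0 1.7 0 0 0.36; 1 0 0 1.7 0 0 0.38; 1 0 0 1.7 0 0 0.38' |egrep 'clock|ee|force|width';  python3 - <<'E'
from h import *
R2=target_rot()*R.from_euler('z',np.pi/2)
go(W(panel([0,0,.205],.3),S)+[0,0,-.054],R2)
E
```

```text
clock: 6.85
ee_pos: [0.6073, 0.0824, 0.272]
wrist_force: [0.6, -0.8, -0.4]
grasp_force: 0.0
clock: 7.27
ee_pos: [0.6044, 0.0828, 0.2527]
wrist_force: [0.6, -0.4, -0.0]
width: 0.996
grasp_force: 0.0
t 7.27 shift [-0.2   0.14  8.09] rv [-0.001 -0.     0.015] F [ 0.6 -0.4 -0. ]
```

```bash
python3 -m creep '1 -0.2 0.1 2.5 0 0 0.01; 1 -0.2 0.1 5 0 0 0.01; 1 -0.2 0.1 7 0 0 0.01; 1 -0.2 0.1 8 0 0 0.01; 1 -0.2 0.1 8 0 0 0.01' |egrep 'clock|ee|force'; for i in 1 2 3; do python3 -m creep '0 0 0 0 0 0 0; 0 0 0 0 0 0 0; 0 0 0 0 0 0 0; 0 0 0 0 0 0 0; 0 0 0 0 0 0 0' |egrep 'clock|ee|force|width'; done;  python3 - <<'E'
from h import *
s,e,r=tool();b=W(panel([0,0,.205],.3),S)
for th in(.25,.2,.15,.1,.05,0):print(th,(r.inv().apply(W(panel([0,0,.205],th),S)-b)*100).round(2))
E
```

```text
clock: 7.68
ee_pos: [0.6047, 0.0813, 0.1711]
wrist_force: [-0.5, -0.1, 1.3]
grasp_force: 0.0
clock: 8.1
ee_pos: [0.6068, 0.0814, 0.1744]
wrist_force: [0.3, -0.4, -0.2]
width: 0.648
grasp_force: 0.0
clock: 8.52
ee_pos: [0.6062, 0.0814, 0.1733]
wrist_force: [0.0, 0.9, -0.4]
width: 0.27
grasp_force: 0.0
clock: 8.93
ee_pos: [0.6065, 0.0814, 0.1737]
wrist_force: [1.4, 0.4, 1.4]
width: 0.147
grasp_force: 30.0
0.25 [ 0.   -0.99 -0.28]
0.2 [ 0.   -1.99 -0.51]
0.15 [ 0.   -2.99 -0.69]
0.1 [ 0.   -4.01 -0.82]
0.05 [ 0.01 -5.03 -0.89]
0 [ 0.01 -6.06 -0.92]
```

The bar is gripped (about 13 mm wide, 30 N). Bringing the panel up along its arc.

```bash
python3 -m creep '0 0 -0.5 -0.14 0 0 0; 0 0 -1 -0.28 0 0 0; 0 0 -1.5 -0.4 0 0 0; 0 0 -2 -0.51 0 0 0; 0 0 -2.5 -0.6 0 0 0' |egrep 'clock|ee|force|width'; python3 -m creep '0 0 -0.6 -0.1 0 0 0; 0 0 -1.2 -0.18 0 0 0; 0 0 -1.8 -0.24 0 0 0; 0 0 -2.4 -0.29 0 0 0; 0 0 -2.9 -0.31 0 0 0' |egrep 'clock|ee|force|width'; python3 -m creep '0 0 -0.3 0 0 0 0; 0 0 -0.65 -0.01 0 0 0; 0 0 -0.65 -0.01 0 0 0; 0 0 -0.65 -0.01 0 0 0; 0 0 -0.65 -0.01 0 0 0' |egrep 'clock|ee|force|width'
python3 - <<'E'
from h import *
import cv2
s,e,r=tool();print('bar local by tool',R.from_euler('z',-S[2]).apply(e-[S[0],S[1],0]).round(4))
a=get_image('side');cv2.imwrite('pics/end_side.png',a[:,:,::-1])
# sharpness-free check: frame top +y front corner predicted pixel for lean values
for th in(-.06,0,.06):print(th,[proj('side',W(panel(v,th),S)).round(1).tolist() for v in([-.008,.1,.163],[.008,.1,.163])])
g=cv2.cvtColor(a,cv2.COLOR_RGB2HSV)
np.set_printoptions(linewidth=220);print(a[224:262:2,300:350,2][:, ::1])
E
```

```text
clock: 9.35
ee_pos: [0.5813, 0.0745, 0.1795]
wrist_force: [1.1, 0.3, 0.2]
width: 0.153
grasp_force: 30.0
clock: 9.77
ee_pos: [0.5529, 0.0668, 0.1819]
wrist_force: [0.8, -0.7, -3.9]
width: 0.147
grasp_force: 30.0
clock: 10.18
ee_pos: [0.5475, 0.0654, 0.1819]
wrist_force: [0.8, -0.1, -7.0]
width: 0.15
grasp_force: 30.0
bar local by tool [-2.000e-04  1.000e-04  1.819e-01]
-0.06 [[333.9, 252.1], [326.8, 251.3]]
0 [[329.5, 251.5], [322.4, 251.0]]
0.06 [[325.1, 251.2], [318.0, 251.0]]
[[142 138 133 127 124 123  92  82  88  87  86  94 125 137 124  93 106 144 141 117 151 155 155 154 154 154 154 156 151 130 136 125  88  99  63  64  54  63  67  89 131 128 127 128 128 127 127 127 127 127]
 [142 148 132 126 117 104  91  84  87  87  87  90 115 138 135 122 126 151 139 142 153 156 156 164 176 176 172 155 152 129 136 118  89 101  65  60  50  68  65  88 131 128 127 127 127 127 127 128 127 127]
 [139 136 132 126 118 107  92  84  88  87  87  91 113 137 131 124 168 170 148 148 156 156 159 173 175 172 159 157 154 131 136 117  79  63  64  60  60  77  67  89 133 129 127 127 127 127 127 127 127 127]
 [141 1
[... 2541 characters left out ...]
2  92  83  77  73  72  67  47  86 113  86  72 110 108 107  99  83  82  84  82  82  85  87]
 [128 128 129 133 133 131 130 127 117 118 165 175 165 126 136 143 141 141 141 140 140 140 141 135  88  89  91  93  89  64  63  64  65  61  43  77 103 104 109 109 108 108  99  85  83  83  83  86  89  90]
 [121 160 169 158 137 117 130 125 116 101 135 145 141 125 136 143 141 140 140 140 140 140 141 136  90  90  91  92  89  59  62  63  63  57  29  41  85 111 121 127  84  88  87  83  83  81  84  87  88  91]
 [117 148 163 154 128  91 119 116 108 107 129 139 140 123 135 142 140 139 139 140 140 140 141 135  89  90  92  93  90  58  62  64  63  57  51  70  76 101 125 150  93  86  87  84  83  82  85  87  89  91]]
```

```bash
python3 -m creep '0 0 0 0.1 0 0 0; 0 0 0 0.15 0 0 0; 0 0 0 0.15 0 0 0; 0 0 0 0.15 0 0 0; 0 0 0 0.15 0 0 0' |egrep 'clock|ee|force|width'
python3 - <<'E'
from h import *
import cv2
a=get_image('side');b=a.astype(int)[:,:,0]-a[:,:,2]
for th in(-.06,-.03,0,.03,.06):
  T=[]
  for zz in(.12,.13,.14,.15,.155):
    u=proj('side',W(panel([-.008,.1,zz],th),S));v=proj('side',W(panel([.008,.1,zz],th),S));T.append((v.round(1).tolist(),u.round(1).tolist()))
  print(th,T)
print(b[252:278:3,310:345])
g=cv2.cvtColor(a,cv2.COLOR_RGB2GRAY)
for q in(1.5,1.85):
  u=proj('side',W(panel(leg(q),0),S));print(q,u,g[int(u[1])-1:int(u[1])+2,int(u[0])-1:int(u[0])+2].mean())
E
```

```text
clock: 10.65
ee_pos: [0.5484, 0.0656, 0.1818]
wrist_force: [-0.5, 1.2, 1.9]
width: 0.148
grasp_force: 30.0
-0.06 [([325.8, 266.2], [332.9, 267.0]), ([326.1, 262.8], [333.1, 263.6]), ([326.3, 259.3], [333.4, 260.1]), ([326.5, 255.8], [333.6, 256.6]), ([326.6, 254.1], [333.7, 254.9])]
-0.03 [([324.3, 266.1], [331.3, 266.8]), ([324.3, 262.7], [331.4, 263.3]), ([324.4, 259.2], [331.5, 259.9]), ([324.5, 255.7], [331.6, 256.4]), ([324.5, 254.0], [331.7, 254.6])]
0 [([322.7, 266.1], [329.7, 266.5]), ([322.6, 262.6], [329.7, 263.1]), ([322.5, 259.2], [329.6, 259.6]), ([322.5, 255.7], [329.6, 256.1]), ([322.4, 253.9], [329.6, 254.3])]
0.03 [([321.1, 266.1], [328.1, 266.4]), ([320.9, 262.6], [327.9, 262.9]), ([320.7, 259.1], [327.8, 259.4]), ([320.5, 255.6], [327.6, 255.9]), ([320.4, 253.9], [327.5, 254.2])]
0.06 [([319.5, 266.1], [326.5, 266.2]), ([319.2, 262.7], [326.2, 262.8]), ([318.8, 259.2], [325.9, 259.3]), ([318.5, 255.7], [325.6, 255.8]), ([318.3, 253.9], [325.4, 254.0])]
[[13 16 15 16 17 16 16 16 16 16 17 17 16 18 63 63 61 62 65 68 66  4  0  3
   5  2 12 52 30  0  2  1  5 28 26]
 [14
[... 265 characters left out ...]
 60 60 45 -1  2  3  4  5
   7 13  5  0 -1 -3  7 19 37 46 45]
 [28 14 17 15 15 16 17 16 16 16 16 16 15 19 62 59 60 60 61 59 54 19  4  4
   5  5  5  4  1  0  0  1  1 18 47]
 [50 20 15 16 16 15 15 16 17 17 16 16 15 21 62 59 59 60 61 61 55 15  7 11
  26 13 10 11  2  3  6  3  5 29 46]
 [51 12 16 16 16 17 18 17 17 17 16 16 14 21 64 59 59 59 61 60 55 15  6 24
  55 41 44 46 47 30 -5 -5 -4 -1 28]
 [41 11 15 16 15 17 17 17 17 16 17 16 16 22 66 61 61 59 60 60 53 13 10 45
  53 38 45 46 46 47 41  9 -5 -3 -3]
 [54 17 16 15 17 17 17 15 16 16 16 16 15 22 66 63 62 61 60 60 52 23 23 55
  40 44 46 46 46 46 47 41  7 -4 -3]]
1.5 [358.72543533 297.14452336] 158.66666666666666
1.85 [356.87349455 307.58935944] 75.0
```

The frame's end edges lie at columns 323.7 to 331, so the lean is about −0.01 to −0.02 rad. The leg is down and the grip is 30 N, so I'm handing in.

```bash
python3 -m creep '0 0 0.1 0 0 0 0; 0 0 0.1 0 0 0 0; 0 0 0.1 0 0 0 0; 0 0 0.1 0 0 0 0; 0 0 0.1 0 0 0 0' |egrep 'ee|force'; python3 -c "
from workcell import arm
print(arm.finish_job())"
```

```text
ee_pos: [0.5493, 0.0657, 0.1817]
wrist_force: [0.1, 2.6, 4.9]
grasp_force: 30.0
the job is handed in; nothing more can be done
None
```

I flipped the leg fully down while the panel lay back, then brought the panel upright, within about 0.02 rad by the side camera. I handed in at about 11 s with the bar still gripped at 30 N; no verdict came back, and I didn't re-check the bystanders' positions.

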